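# Wake and tare the bench balance

## Robot

A 6-joint arm with a two-finger parallel gripper is mounted at the origin on a cart in front of the work surface, level with it; the furniture and walls round the work are solid. World frame = base frame: x ahead of the robot, y to its left, z up, the work surface at z = 0. Lengths are in mm, angles in degrees, forces in N, time in s.
With the tool pointing down it reaches from about 300 to 850 mm from the base axis. Payload 4.2 kg.
Tool frame: the origin (TCP) lies midway between the tips of the shut fingers; the grasp point (between the pads) lies 19 mm behind it; z points along the fingers, y is the line along which they close (so a half turn about z gives the same grasp; the last joint's range is limited). The gripper opens to 91 mm and grips with 3 to 60 N. Pads are 32 mm wide; open, the fingers measure 118 mm over their backs; the gripper's body (76 mm by 178 mm) begins 60 mm behind the grasp point.
Start: joints at [-75.057, 18.312, 89.639, -0, 72.044, -1.146], TCP at [159.349, -552.495, 213.976] pointing down, gripper open.
Joint ranges: [-177.97, 177.97], [-48.28, 115.42], [12.27, 149.76], [-77.06, 257.06], [2.81, 150.46], [-146.56, 146.56]. Speed limits (degrees/s): [147.25, 147.25, 180, 180, 180, 180].

## Interface

Orientations are given as [roll, pitch, yaw] about the fixed x, y, z axes, in that order (R = Rz(yaw) Ry(pitch) Rx(roll)).
In Python, from workcell import env gives the robot as it stands.
- The arm moves only by the tool jog_arm, never from a script. Its argument "steps" is one flat list of numbers, 5 for each row, row after row: the closure, from 0 (fully open) to 1 (shut), then the shift along the tool's x, y, z in cm, then the turn about the tool's z in degrees. A call has 1 to 20 rows; each row is the pose to reach, as a shift and turn from the pose commanded when the call began, along the tool's axes at that moment; what a row does not reach only later rows make up. A row lasts 1/10 s, in which the tool goes at most 50 mm and 8.59 degrees, less where a joint would pass 70% of its speed; a pose out of reach is approached as far as the arm can. A call with a gripper value outside its range is refused whole. The fingers move at their own pace and stop on an object; "force" is the grip in N (left out, the last holds). Time passes only in rows, so rows that repeat a pose let the fingers close. It gives the time, the measured TCP pose, the force and the opening at its end, in the units of the state.
- env.state(): the state, without advancing time (a new reading comes with each control period).
- env.grab_frame(name): name is "side" or "top" or "wrist"; returns the picture (400x640x3 uint8, red, green, blue); there is no depth.
- env.camera_params(name): a dict with "fx", "fy", "cx", "cy" (pixels), "R" (3x3) and "t" (3): a world point X has camera coordinates R X + t. Camera axes: x right, y down, z forward; pixel columns grow to the right and rows downward; lengths in mm; the calibration is good to about 2 mm. A picture is of the moment at which its call begins: read the wrist's pose just before it. camera_params takes no time and is no camera call; for the wrist camera it gives the pose at the moment of the call.
- env.job_done(): hands the job in, once; it reports no verdict.
The state is a dict: "time_s": time; "qpos": joint angles; "qvel": joint speeds; "effort": joint torques, N m; "ee_pos": TCP position; "ee_rot": TCP orientation; "force": force on the tool from outside, world axes, zero at the start; "torque": the same for the moment, N m; "gripper_width": finger opening in mm.
Only numpy, scipy, OpenCV 4.12 (cv2) and the standard library are available. Lean on these libraries where they do the work, as an engineer would, in place of code of your own. Each camera call takes 0.05 s, during which the arm holds its last target. There are 200 camera calls.

## Task

An empty dish stands on the pan of the bench balance: wake the balance by pressing its round key, let the key come up again, then zero it by pressing the long bar-shaped key, and withdraw. Press each key gently with the fingertips until it goes clearly down; leave the two square keys unpressed, and leave the dish on the pan and everything else lying there where it is.

Things in the scene. Friction and masses are not known exactly. Their poses are not given: they have to be found in the camera images.
- balance: White bench balance, fixed, 190 mm deep (x), 236 mm wide (y). Origin at the centre of its footprint on the bench; x points from the key ledge (robot's side) to the back. The front 60 mm is a ledge 38 mm high with four keys in dark frames; behind it a flat deck 50 mm high with a dark display strip and a round steel pan.
- wake_top (a point): The round key, 24 mm across: wakes the balance. Origin at the centre of its upper face, about 50 mm above the bench at rest, level with the deck behind the ledge; x and y as the balance's. The four keys stand in one row 52 mm apart (centre to centre), in an order that differs every time.
- tare_top (a point): The long bar key, 38 mm along the row (y) and 14 mm across: zeroes the balance. Origin at the centre of its upper face, about 50 mm above the bench at rest, level with the deck behind the ledge; x and y as the balance's. The four keys stand in one row 52 mm apart (centre to centre), in an order that differs every time.
- mode_top (a point): A square key, 21 x 21 mm, not to be pressed. Origin at the centre of its upper face, about 50 mm above the bench at rest, level with the deck behind the ledge; x and y as the balance's. The four keys stand in one row 52 mm apart (centre to centre), in an order that differs every time.
- print_top (a point): The other square key, 21 x 21 mm, not to be pressed. Origin at the centre of its upper face, about 50 mm above the bench at rest, level with the deck behind the ledge; x and y as the balance's. The four keys stand in one row 52 mm apart (centre to centre), in an order that differs every time.
- key_wake (a joint): The round key. Spring key of grey plastic on the front ledge of the balance. Value = how far it is pushed down, m: 0 at rest, 0.006 at its hard stop. Begins to move at 1.8 N and takes 6 N to the stop; springs back by itself.
- key_tare (a joint): The long bar key. Spring key of grey plastic on the front ledge of the balance. Value = how far it is pushed down, m: 0 at rest, 0.006 at its hard stop. Begins to move at 1.8 N and takes 6 N to the stop; springs back by itself.
- key_mode (a joint): A square key. Spring key of grey plastic on the front ledge of the balance. Value = how far it is pushed down, m: 0 at rest, 0.006 at its hard stop. Begins to move at 1.8 N and takes 6 N to the stop; springs back by itself.
- key_print (a joint): The other square key. Spring key of grey plastic on the front ledge of the balance. Value = how far it is pushed down, m: 0 at rest, 0.006 at its hard stop. Begins to move at 1.8 N and takes 6 N to the stop; springs back by itself.
- pan_center (a point): Centre of the upper face of the pan, 96 mm across, 60 mm above the bench.
- dish: Round clear petri dish with a filter disc, 55 mm across, 13 mm high, loose on the pan. Origin at the centre of its underside.
- tweezers: Steel tweezers, 15 x 124 x 5 mm, lying on the balance's deck at the right of the pan; bystander. Origin under its centre.
- tape: Black roll of tape, 57 mm wide, 19 mm high, on the bench at the left of the balance; bystander. Origin at the centre of its underside.
- nut: Brass-coloured hexagonal union nut, 23 x 27 x 14 mm, at the left of the balance; bystander. Origin at the centre of its underside.
- tee: Grey pipe tee piece, 39 x 57 x 24 mm, at the right of the balance; bystander. Origin at the centre of its underside.
- battery: Battery cell, 15 x 50 x 15 mm, lying at the right of the balance; bystander. Origin at the centre of its underside.
Mind the look-alikes: they are no part of the job. Leave any green or purple look-alike of the dish alone.

How it is judged:
By the outcome, as a careful person would: the job done as asked, in the order asked, and still so for the second after the job is handed in, with the robot touching nothing.
It also fails if it takes over 42 s, if anything falls off the work surface, if the arm or the gripper's body presses on something with over 40 N, if the wrist force passes 120 N, or if a joint passes its speed limit or range.

## Working session

There is one attempt and no reset: what is moved stays moved. The work goes in short steps, Python scripts to look and compute and a tool call to move; the robot and the scene stay as the last step left them, time stands still between calls to the robot, and variables do not carry over. Pictures are saved under pics/ and viewed, on a budget of 10 in all, crops included, one or two more only if the job needs it, and the job is handed in when it is done.

Besides the shell and the picture viewer there is one more tool, called after "Emit:" as name(argument=value, ...), one argument or row to a line, values as JSON. jog_arm: Moves the arm, as the interface text tells. Its arguments: {"type":"object","properties":{"steps":{"type":"array","items":{"type":"number"}},"force":{"type":"number"}},"required":["steps"]}

```bash
mkdir -p pics
python3 - <<'E'
from workcell import env
import cv2
s=env.state();print(s)
for n in("top","side"):
    im=env.grab_frame(n);cv2.imwrite(f"pics/{n}0.png",im[:,:,::-1])
    p=env.camera_params(n);print(n,p)
E
```

```text
{'time_s': 0.0, 'qpos': array([-7.50563144e+01,  1.83529977e+01,  8.97045065e+01, -7.16550820e-04,
        7.20437517e+01, -1.14422145e+00]), 'qvel': array([-0.05924774, -0.02557693,  0.05160068,  0.06503667,  0.03832899,
       -0.05624102]), 'effort': array([ 3.91758018e-03, -4.12450361e+01, -2.31973958e+01,  7.30143813e-02,
        4.58788988e-02, -1.44098408e-04]), 'ee_pos': array([ 159.22668267, -552.00621843,  213.11954822]), 'ee_rot': array([-1.79898751e+02, -1.34086891e-03,  1.60881274e+01]), 'force': array([-0.22965679,  0.48993462,  0.14593593]), 'torque': array([0.02123326, 0.02128109, 0.03019113]), 'gripper_width': 91.1949251394287}
top {'fx': 391.36958401968735, 'fy': 391.36958401968735, 'cx': 316.9102291985282, 'cy': 212.821516760687, 'R': array([[ 0.02469976, -0.99961727, -0.01245905],
       [-0.99354991, -0.02316631, -0.11100402],
       [ 0.1106729 ,  0.01512046, -0.99374186]]), 't': array([1.89637819e-01, 5.67682236e+02, 9.95808252e+02])}
side {'fx': 470.23442715161235, 'fy': 470.23442715161235, 'cx': 317.94698382555873, 'cy': 194.84789321168967, 'R': array([[-0.92563725, -0.37780956,  0.02134517],
       [-0.27360498,  0.62923533, -0.72746355],
       [ 0.26141155, -0.6792075 , -0.68581424]]), 't': array([ 512.35583925,  181.22745226, 1294.35165334])}
```

View pics/top0.png

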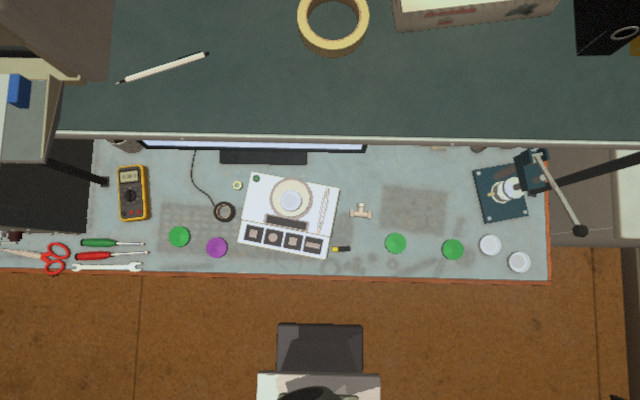

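View pics/side0.png

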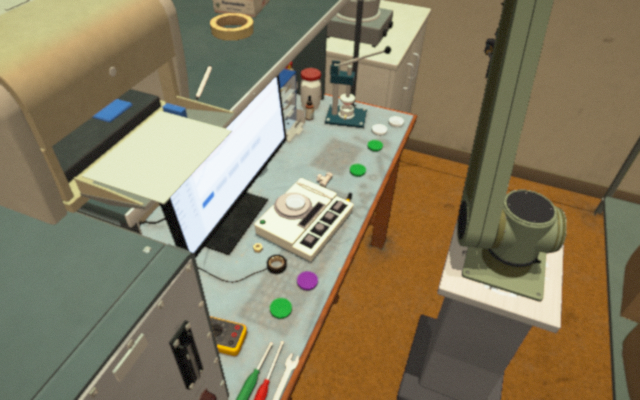

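The top view shows the balance at about (290,215), with four dark key frames at (255,233), (273,238), (292,241) and (313,246). The dish is on the pan at (291,199). The green discs at (179,236), (395,243) and (453,249) and the purple one at (217,247) are look-alikes.

```bash
cat > h.py <<'E'
import numpy as np
def ray(p,uv,z):
    d=p["R"].T@np.array([(uv[0]-p["cx"])/p["fx"],(uv[1]-p["cy"])/p["fy"],1]); c=-p["R"].T@p["t"]
    return c+d*(z-c[2])/d[2]
E
python3 - <<'E'
from workcell import env
from h import ray
import cv2,numpy as np
for n,(x0,y0,w,h) in(("top",(225,160,130,105)),("side",(245,170,120,95))):
    im=cv2.imread(f"pics/{n}0.png");p=env.camera_params(n)
    c=cv2.resize(im[y0:y0+h,x0:x0+w],None,fx=6,fy=6,interpolation=cv2.INTER_CUBIC)
    cv2.imwrite(f"pics/{n}c.png",c[:600])
    g=cv2.cvtColor(c,cv2.COLOR_BGR2GRAY)
    m=(g<90).astype(np.uint8)
    for k in cv2.findContours(m,cv2.RETR_EXTERNAL,cv2.CHAIN_APPROX_NONE)[0]:
        a=cv2.contourArea(k)
        if a<3000: continue
        r=cv2.minAreaRect(k);uv=np.array(r[0])/6+[x0,y0]-.4
        print(n,uv.round(1),a,np.round(r[1],0),round(r[2]),ray(p,uv,38).round(1))
E
```

```text
top [292.8 241.2] 7646.5 [98. 85.] 10 [491.4  74.2  38. ]
top [273.2 237.4] 7850.0 [99. 87.] 12 [500.1 125.6  38. ]
top [253.6 233.5] 7828.5 [99. 86.] 12 [509.  176.9  38. ]
top [285.9 222.2] 8496.0 [235.  42.] 11 [540.2  93.9  38. ]
top [229.8 211.5] 3469.5 [121.  63.] 90 [564.9 241.6  38. ]
top [265.6 162.1] 12598.5 [ 30. 492.] 90 [698.9 153.1  38. ]
side [357.4 247.6] 3199.0 [ 22. 228.] 25 [379.5 146.9  38. ]
side [310.8 214.1] 5334.5 [ 35. 176.] 42 [543.8  80.6  38. ]
side [255.8 200.7] 19647.0 [373. 135.] 90 [714.5  94.   38. ]
```

View pics/topc.png

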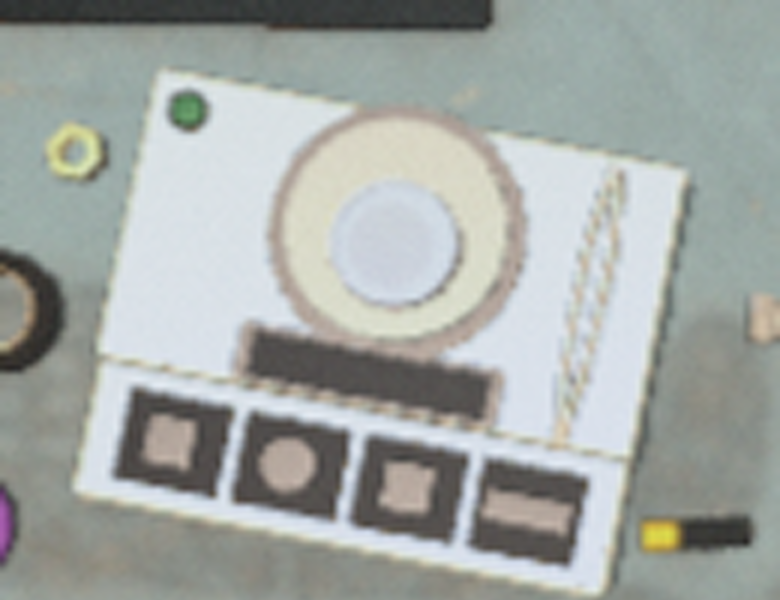

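View pics/sidec.png

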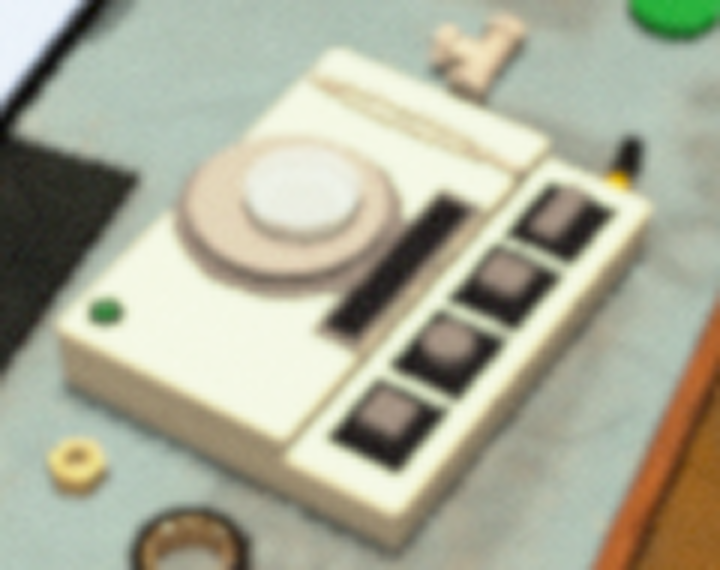

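Left to right, the key row at crop row ~443–510 is square (170,443), round (288,465), square (408,488) and bar (527,510). The side view agrees on the order. The round key is therefore wake and the right-hand bar is tare. Next I check their positions across both views.

Run:
```python
from workcell import env
from h import ray
import numpy as np,cv2
pt,ps=env.camera_params("top"),env.camera_params("side")
K=lambda p:np.array([[p["fx"],0,p["cx"]],[0,p["fy"],p["cy"]],[0,0,1]])@np.c_[p["R"],p["t"]]
for n,a,b in(("sqL",(170,443),(388,410)),("wake",(288,465),(450,338)),("sqR",(408,488),(506,275)),("bar",(527,510),(557,217))):
    a=np.array(a)/6+[225,160]-.4;b=np.array(b)/6+[245,170]-.4
    X=cv2.triangulatePoints(K(pt),K(ps),a,b).ravel()
    print(n,ray(pt,a,50).round(1),ray(ps,b,50).round(1),(X[:3]/X[3]).round(1))
```

```text
sqL [508.4 176.5  50. ] [508.2 176.2  50. ] [508.2 176.4  50.3]
wake [500.2 125.6  50. ] [499.1 124.   50. ] [499.3 125.2  51.2]
sqR [491.6  74.   50. ] [490.   75.8  50. ] [491.1  73.9  47.8]
bar [483.5  23.   50. ] [481.5  29.5  50. ] [483.6  23.1  43.3]
```

Emit:
jog_arm(
  steps=[1, 51.5, -55.6, 0, 26, 1, 51.5, -55.6, 0, 26, 1, 51.5, -55.6, 0, 26, 1, 51.5, -55.6, 0, 26, 1, 51.5, -55.6, 0, 26, 1, 51.5, -55.6, 0, 26, 1, 51.5, -55.6, 0, 26, 1, 51.5, -55.6, 0, 26, 1, 51.5, -55.6, 0, 26, 1, 51.5, -55.6, 0, 26, 1, 51.5, -55.6, 0, 26, 1, 51.5, -55.6, 0, 26, 1, 51.5, -55.6, 0, 26, 1, 51.5, -55.6, 0, 26, 1, 51.5, -55.6, 0, 26, 1, 51.5, -55.6, 0, 26, 1, 51.5, -55.6, 0, 26, 1, 51.5, -55.6, 0, 26, 1, 51.5, -55.6, 0, 26, 1, 51.5, -55.6, 0, 26],
  force=10,
)

```text
time_s: 2.1
ee_pos: [499.6, 123.1, 214.2]
ee_rot: [180.0, -0.0, -10.0]
force: [-0.1, -0.6, 0.8]
gripper_width: 0.3
```

Emit:
jog_arm(
  steps=[1, 0, 0, 4, 0, 1, 0, 0, 8, 0, 1, 0, 0, 11, 0, 1, 0, 0, 13, 0, 1, 0, 0, 13, 0, 1, 0, 0, 13, 0, 1, 0, 0, 13, 0],
)

```text
time_s: 2.8
ee_pos: [501.3, 124.3, 85.5]
ee_rot: [-179.9, -0.2, -10.0]
force: [-0.5, 0.2, 0.4]
gripper_width: 0.6
```

Run:
```python
from workcell import env
import cv2,numpy as np
s=env.state();p=env.camera_params("wrist");im=env.grab_frame("wrist");cv2.imwrite("pics/w1.png",im[:,:,::-1])
print(s["ee_pos"],s["force"])
for n,X in(("tip",s["ee_pos"]),("wake",(500,125.3,50)),("bar",(483.3,23,50)),("sqL",(508.4,176.5,50)),("sqR",(491.4,74,50))):
    c=p["R"]@np.array(X)+p["t"];print(n,(c[:2]/c[2]*[p["fx"],p["fy"]]+[p["cx"],p["cy"]]).round(1),c[2].round())
```

```text
[501.26180823 124.30909491  85.50864756] [-0.49097639  0.17073193  0.44516286]
tip [322.7 245.9] 187.0
wake [321.7 227.5] 222.0
bar [454.1 226.2] 221.0
sqL [255.7 228.1] 222.0
sqR [388.1 227.1] 221.0
```

View pics/w1.png

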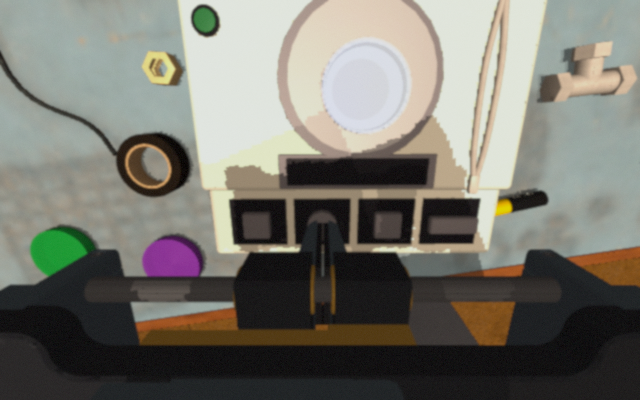

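The wrist view confirms the layout. The bar is at (453,225), the squares at (257,225) and (388,224), and the round key at (322,215) directly under the fingertips. All are within 2–3 px of the prediction. I'll go down onto the round key.

Emit:
jog_arm(
  steps=[1, 0, 0, 1.5, 0, 1, 0, 0, 2.5, 0, 1, 0, 0, 3.0, 0, 1, 0, 0, 3.2, 0, 1, 0, 0, 3.2, 0, 1, 0, 0, 3.2, 0],
)

```text
time_s: 3.45
ee_pos: [500.4, 124.5, 52.3]
ee_rot: [-180.0, -0.0, -9.9]
force: [-0.8, 0.1, 0.6]
gripper_width: 0.4
```

Emit:
jog_arm(
  steps=[1, 0, 0, 0.2, 0, 1, 0, 0, 0.3, 0, 1, 0, 0, 0.4, 0, 1, 0, 0, 0.4, 0, 1, 0, 0, 0.4, 0],
)

```text
time_s: 3.95
ee_pos: [500.6, 124.6, 48.3]
ee_rot: [-180.0, -0.1, -9.9]
force: [1.7, -0.0, 3.2]
gripper_width: 0.7
```

Emit:
jog_arm(
  steps=[1, 0, 0, 0.1, 0, 1, 0, 0, 0.2, 0, 1, 0, 0, 0.3, 0, 1, 0, 0, 0.3, 0, 1, 0, 0, 0.3, 0],
)

```text
time_s: 4.45
ee_pos: [500.6, 124.5, 45.2]
ee_rot: [-180.0, -0.1, -9.9]
force: [2.0, 0.1, 6.8]
gripper_width: 0.4
```

Emit:
jog_arm(
  steps=[1, 0, 0, -1, 0, 1, 0, 0, -3, 0, 1, 0, 0, -4, 0, 1, 0, 0, -4, 0, 1, 0, 0, -4, 0, 1, 0, 3, -4, 0, 1, 0.1, 7, -4, 0, 1, 0.1, 10.3, -4, 0, 1, 0.1, 10.3, -4, 0, 1, 0.1, 10.3, -4, 0, 1, 0.1, 10.3, -4, 0],
)

```text
time_s: 5.55
ee_pos: [483.3, 23.4, 84.5]
ee_rot: [-180.0, 0.0, -9.9]
force: [0.5, 1.4, -0.4]
gripper_width: 0.2
```

Run:
```python
from workcell import env
import cv2,numpy as np
s=env.state();p=env.camera_params("wrist");im=env.grab_frame("wrist");cv2.imwrite("pics/w2.png",im[:,:,::-1])
print(s["ee_pos"],s["force"])
for n,X in(("wake",(500,125.3,50)),("bar",(483.3,23,50)),("sqL",(508.4,176.5,50)),("sqR",(491.4,74,50))):
    c=p["R"]@np.array(X)+p["t"];print(n,(c[:2]/c[2]*[p["fx"],p["fy"]]+[p["cx"],p["cy"]]).round(1),c[2].round())
```

```text
[483.31018026  23.44964068  84.52336358] [ 0.46955593  1.42193461 -0.36028176]
wake [190.4 227.3] 220.0
bar [323.2 226.1] 220.0
sqL [124.1 227.8] 221.0
sqR [257.  226.9] 220.0
```

View pics/w2.png

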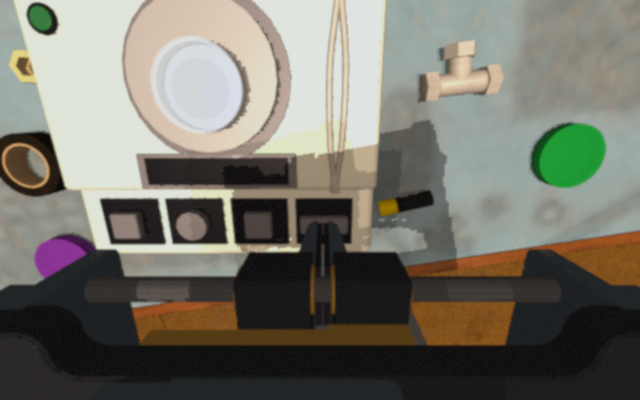

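The wake key is up again at (191,226). The fingertips are over the bar at (324,222) and about 10 mm clear of the tweezers.

Emit:
jog_arm(
  steps=[1, 0, 0, 1.5, 0, 1, 0, 0, 2.5, 0, 1, 0, 0, 3.0, 0, 1, 0, 0, 3.2, 0, 1, 0, 0, 3.4, 0, 1, 0, 0, 3.6, 0, 1, 0, 0, 3.7, 0, 1, 0, 0, 3.7, 0, 1, 0, 0, 3.7, 0],
)

```text
time_s: 6.5
ee_pos: [483.7, 22.9, 48.3]
ee_rot: [-180.0, -0.0, -9.9]
force: [-1.0, 2.0, 2.5]
gripper_width: 0.8
```

Emit:
jog_arm(
  steps=[1, 0, 0, 0.1, 0, 1, 0, 0, 0.2, 0, 1, 0, 0, 0.3, 0, 1, 0, 0, 0.3, 0, 1, 0, 0, 0.3, 0],
)

```text
time_s: 7.0
ee_pos: [483.7, 22.9, 45.1]
ee_rot: [-180.0, -0.0, -9.9]
force: [-0.8, 2.4, 5.0]
gripper_width: 0.6
```

Emit:
jog_arm(
  steps=[1, 0, 0, -1, 0, 1, 0, 0, -3, 0, 1, 0, 0, -6, 0, 1, 0, 0, -10, 0, 1, 0, 0, -14, 0, 1, -3, 0, -16, 0, 1, -6, 0, -16, 0, 1, -6, 0, -16, 0, 1, -6, 0, -16, 0, 1, -6, 0, -16, 0, 1, -6, 0, -16, 0],
)

```text
time_s: 8.1
ee_pos: [424.8, 32.9, 204.6]
ee_rot: [180.0, 0.0, -9.9]
force: [1.0, -0.2, -0.1]
gripper_width: 0.9
```

Run:
```python
from workcell import env
import cv2,numpy as np
s=env.state();print(s["ee_pos"],s["force"],s["time_s"])
cv2.imwrite("pics/w3.png",env.grab_frame("wrist")[:,:,::-1])
```

```text
[424.82823854  32.91895463 204.56890087] [ 0.98417141 -0.16061407 -0.13723217] 8.1
```

View pics/w3.png

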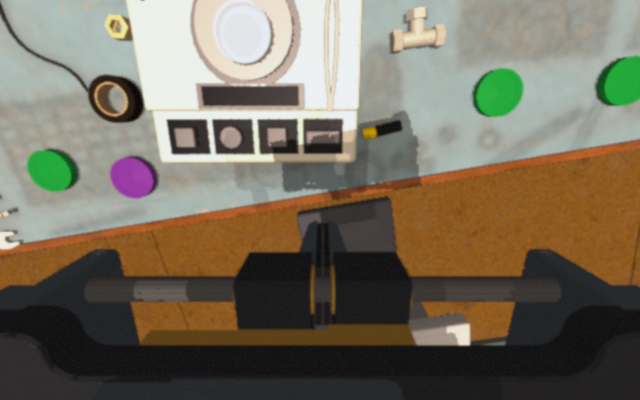

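All four keys are up at (185,137), (231,137), (277,137) and (322,137). The dish is on the pan at (243,32), and the tweezers, nut, tape, tee and battery look unmoved.

```bash
python3 -c "
from workcell import env
print(env.job_done())"
```

```text
the job is handed in; nothing more can be done
None
```

I woke the balance with the round key, let the key come up, then zeroed it with the long bar key, withdrew and handed the job in. It took about 8 s of the 42 s allowed.

- **Round key:** I pressed it with the shut fingertips until the TCP read 45.2 mm, about 5 mm down, at about 6.8 N. The wrist picture taken before the second press showed it standing up again.
- **Bar key:** I pressed it to a TCP height of 45.1 mm, also about 5 mm down, at about 5 N.
- **Final picture:** All four keys were up, the dish was on the pan, and the tweezers, nut, tape, tee and battery looked unmoved. The arm was clear at z = 205 mm, with force readings within sensor noise.
- **Not confirmed:** The display strip looked dark throughout, so I judged both presses by depth and force only. For the bar, the rough side-view fix was about 6 mm off the top view along the row. The wrist picture agreed with the top-view position, so I used that one.

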